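# Clamp a painted panel in the holding board

### The arm

A 7-joint arm with a two-finger parallel gripper is mounted at the origin on the work surface. World frame = base frame: x ahead of the robot, y to its left, z up, the work surface at z = 0. Lengths are in m, angles in rad, forces in N, time in s.
With the tool pointing down it reaches from about 0.375 to 0.925 m from the base axis. Payload 3.1 kg.
Tool frame: the origin (TCP) lies at the very end of the fingers, on their centre line; the grasp point (between the pads) lies 19 mm behind it (bot.tcp_to_grasp is the z of the grasp point in the tool frame, in m); z points along the fingers, y is the direction in which the jaws open and shut (so a half turn about z gives the same grasp; the last joint's range is limited). The gripper opens to 85 mm and grips with 20 to 120 N. Pads are 22 mm wide; open, the fingers measure 114 mm over their backs; the gripper's body (76 mm by 85 mm) begins 54 mm behind the grasp point. The pads swing forward as they close: fully open they stand 13 mm farther back than shut.
Start: joints at [1.066, 0.383, 0.044, 1.598, -0.018, 1.161, -0.05], TCP at [0.257, -0.597, 0.231] pointing down, gripper open.
Joint ranges: [-2.61, 2.61], [-0.41, 2.15], [-1.48, 1.57], [0, 2.5], [-1.57, 4.71], [0.05, 1.97], [-2.85, 2.85]. Speed limits (rad/s): [2.79, 2.79, 3.14, 3.14, 3.14, 3.14, 3.14].

### API

Orientations are given as a unit quaternion [w, x, y, z].
In Python, from bench import bot gives the robot as it stands.
- The arm moves only by the shell command python3 -m handwheel 'ROWS' [OPENING] [FORCE]. ROWS is JSON, a list of rows, each an object of numbers: "tx", "ty", "tz": the shift along the tool's x, y, z in mm; "spin": the turn about the tool's z in degrees. In form: [{"tx": .., "ty": .., "tz": .., "spin": ..}, ...]. A call has 1 to 5 rows; each row is the pose to reach, as a shift and turn from the pose measured when the call began, along the tool's axes at that moment; what a row does not reach only later rows make up. A row lasts 1/12 s, in which the tool goes at most 41.7 mm and 7.16 degrees, less where a joint would pass 70% of its speed; a pose out of reach is approached as far as the arm can. A call with a gripper value outside its range is refused whole. OPENING is the finger opening in mm, from 0 to 85.4, set as the call begins (- or left out, the last holds). The fingers move at their own pace and stop on an object; FORCE is the grip in N (left out, the last holds). Time passes only in rows, so rows that repeat a pose let the fingers close. It gives the time, the measured TCP pose, the force and the opening at its end, in the units of the state.
- bot.state(): the state, without advancing time (a new reading comes with each control period).
- bot.snapshot(name): name is "side" or "top" or "wrist"; returns a dict with "frame" (480x640x3 uint8, blue, green, red), "K" (3x3 intrinsics, pixels), "cam_to_world" (4x4, takes a point from camera to world coordinates); the wrist camera has in their place "T_tool_cam" (4x4, takes a point from camera to tool coordinates, whose origin is the TCP and whose axes are the flange's). Camera axes: x right, y down, z forward; pixel columns grow to the right and rows downward; lengths in m; the calibration is good to about 2 mm. A picture is of the moment at which its call begins: read the wrist's pose just before it. There is no depth.
- bot.finish_job(): hands the job in, once; it reports no verdict.
Trained networks look in a picture, given as the dict that the camera call returned (one of the last four; its "shot" number tells which), for a name from the list of things; names that differ only in an ending like _2 or _b are one class to them, and where a whole thing is asked for, a point or a joint stands for the part that bears it (a point fixed in the world has none). Each returns a list of dicts, best first, with "p" (0 to 1); they miss things now and then, are a little off and sometimes report something else, mostly with a low value. They report only what shows in the picture. A call takes as long as a camera call. They do not tell look-alikes from the thing itself.
- bot.trace(picture, thing): "mask" (480x640 bool, what is visible of it) and "xy" ([column, row] in pixels, amid what is visible of it).
- bot.place_of(picture, thing): "xy" ([column, row] in pixels: a listed point, or the origin of a listed thing).
The state is a dict: "t": time; "joint_pos": joint angles; "qvel": joint speeds; "tau": joint torques, N m; "tcp_pos": TCP position; "ee_rot": TCP orientation; "force": force on the tool from outside, world axes, zero at the start; "ft_torque": the same for the moment, N m; "finger_gap": finger opening in m.
Only numpy, scipy, OpenCV 4.12 (cv2) and the standard library are available. Lean on these libraries where they do the work, as an engineer would, in place of code of your own. Each camera call takes 0.05 s, during which the arm holds its last target.

### The job

Clamp the freshly painted panel in the holding board, working with a fingertip only, nothing gripped or lifted. First push the red lever post round to its stop so that the locked cam stands at its low point, then push the jaw forward by its wooden thumb block until it has carried the panel square and tight against the far ledge, and last push the lever all the way back so the cam locks the jaw there, and take the hand away. Never force the jaw while the lock is on, never touch the wet panel itself, and leave the jars, the hand rest and everything else on the desk where they stand.

Things in the scene. Friction and masses are not known exactly. Their poses are not given: they have to be found in the camera images.
- board: plywood holding board, 320 mm (its x) x 240 mm (its y), top face 18 mm above the desk; heavy, does not move during the job. Origin on the desk under the jaw's centre line, 165 mm ahead of the near edge; +x points forward along the jaw's travel to the far ledge, +y left, z up. At the near end two low guides and a steel strap (tops up to 33 mm above the desk) hold the jaw's tongue.
- panel: black-edged panel, 90 mm (its x) x 130 mm (its y) x 6 mm, 60 to 130 g, wet landscape on its top face; lies loose on the board between jaw and ledge, up to 4 degrees askew, its origin 5 to 15 mm short of its seat. Origin at the centre of its underside; seated against the ledge it is at board x = 85 mm. Only the jaw may push it.
- ledge_mid (a point): foot of the far ledge's inner face, at its middle: board (130, 0) mm, 18 mm above the desk. The ledge is a dark wooden bar across the far end, 200 mm long, 16 mm tall, fixed to the board.
- jaw (a joint): travel in m of the sliding jaw along board +x: 0 to 0.022 at the start, 0.070 when the panel is tight between jaw and ledge. A cork-faced cross bar 170 mm wide, 18 mm thick, top 32 mm above the desk, front face at board x = -30 mm + travel; its tongue, 24 mm wide, top 31 mm up, runs 114 mm back. Unlocked it slides with 1.5 to 3 N and stays where left; locked it holds against over 20 N.
- thumb_block (a point): middle of the near (pushing) face of the pale wooden thumb block that stands on the middle of the jaw, 52 mm above the desk, on the board's centre line. The block is 60 mm wide, 18 mm thick, from 32 to 70 mm above the desk. At jaw travel q this point is at board x = -48 mm + q.
- cam (a joint): angle in rad of the brass cam and its lever. 0 to 0.08 at the start: high point, lobe pressed on the tongue, lever pointing back along board -x. Grows clockwise from above to 2.0 at the stop: low point, cam clear of the tongue, lever out to the left. Below 0.3 it binds: at the post 4 N to unlock, up to 14 N to lock; it draws the jaw back up to 8 mm when unlocking, forward when locking. Else about 2 N; stays where left.
- cam_pivot (a point): the cam's axis, at board (-70, 35) mm, 40 mm above the desk, on the left of the tongue
- lever_post (a point): centre of the red round post standing on the lever's end, 58 mm above the desk; post 18 mm across, from 42 to 78 mm above the desk, 65 mm from the pivot. At cam angle q it is at pivot + 65 mm * (-cos q, sin q) in the board's axes. The steel lever beneath it is 13 mm wide, 36 to 42 mm above the desk.
- ochre_jar: small paint jar, 34 mm across, 40 mm tall, standing on the holding board's near right corner; origin at the centre of its underside; to be left alone
- blue_jar: blue paint jar, 49 mm across, 56 mm tall, on the desk left of the board; origin at the centre of its underside; to be left alone
- red_jar: red paint jar with a black lid, 45 mm across, 50 mm tall, on the desk left of the board; origin at the centre of its underside; to be left alone
- wrist_rest: wooden hand-rest bridge, plank 240 x 46 mm on two feet, 58 mm tall, on the desk right of the board; origin at the centre of its underside; to be left alone
- mug: white mug, 80 mm across, 95 mm tall, out to one side; origin at the centre of its underside; to be left alone
- brush_pot: blue pot full of brushes, 80 mm across, about 170 mm tall, out to one side; origin at the centre of its underside; to be left alone
- varnish: amber varnish bottle, 60 mm across, 130 mm tall, out to one side; origin at the centre of its underside; to be left alone
- palette_dish: white palette dish, 120 mm across, 14 mm tall, out to one side; origin at the centre of its underside; to be left alone
Mind the look-alikes: they are no part of the job. What is meant by the panel is not yellow, and is the larger of those in its own colour.

How it is judged:
By the outcome, as a careful person would: the job done as asked, in the order asked, and still so for the second after the job is handed in, with the robot touching nothing.
It also fails if it takes over 64 s, if anything falls off the work surface, if the arm or the gripper's body presses on something with over 40 N, if the wrist force passes 120 N, or if a joint passes its speed limit or range.

## Working session

There is one attempt and no reset: what is moved stays moved. The work goes in short steps, Python scripts to look and compute and a shell command to move; the robot and the scene stay as the last step left them, time stands still between calls to the robot, and variables do not carry over. Pictures are saved under pics/ and viewed, and the job is handed in when it is done.

```bash
ls; mkdir -p pics; python3 - <<'E'
from bench import bot
import cv2,numpy as np
s=bot.state(); print({k:np.round(v,3).tolist() for k,v in s.items()})
for n in ("top","side"):
    p=bot.snapshot(n); cv2.imwrite(f"pics/{n}0.png",p["frame"]); print(n,np.round(p["K"],1).tolist(),np.round(p["cam_to_world"],3).tolist())
    for th in ("thumb_block","lever_post","cam_pivot","ledge_mid","panel","board"):
        print(th,[(round(d["p"],2),np.round(d["xy"],1).tolist()) for d in bot.place_of(p,th)][:4])
E
```

```text
pics
{'t': 0.0, 'joint_pos': [1.066, 0.384, 0.044, 1.6, -0.018, 1.161, -0.05], 'qvel': [-0.001, -0.001, -0.0, -0.001, 0.001, 0.001, -0.0], 'tau': [-0.0, -43.345, 1.025, -24.951, 0.011, 0.011, 0.0], 'tcp_pos': [0.257, -0.596, 0.23], 'ee_rot': [-0.001, 0.979, 0.202, -0.0], 'force': [0.356, 0.523, -0.872], 'ft_torque': [0.054, 0.015, 0.018], 'finger_gap': 0.085}
top [[601.2, 0.0, 314.0], [0.0, 601.2, 230.9], [0.0, 0.0, 1.0]] [[-0.001, -0.991, 0.133, 0.408], [-1.0, 0.002, 0.008, -0.011], [-0.008, -0.133, -0.991, 1.467], [0.0, 0.0, 0.0, 1.0]]
thumb_block [(0.91, [340.7, 244.9]), (0.56, [275.5, 186.0]), (0.35, [510.0, 282.5])]
lever_post [(0.66, [321.7, 285.1])]
cam_pivot [(0.59, [325.8, 261.4])]
ledge_mid [(0.81, [341.7, 181.3])]
panel [(0.86, [210.8, 200.4]), (0.83, [347.7, 202.9]), (0.66, [231.0, 277.4]), (0.37, [494.9, 207.8])]
board [(0.65, [336.9, 233.1]), (0.62, [137.8, 211.3])]
side [[530.7, 0.0, 319.8], [0.0, 530.7, 238.3], [0.0, 0.0, 1.0]] [[0.963, -0.175, 0.207, 0.341], [-0.27, -0.669, 0.693, -0.821], [0.017, -0.723, -0.691, 0.89], [0.0, 0.0, 0.0, 1.0]]
thumb_block [(0.75, [319.3, 265.2])]
lever_post [(0.56, [270.8, 255.1])]
cam_pivot [(0.97, [297.1, 261.8])]
ledge_mid [(0.69, [387.5, 265.3])]
panel [(0.78, [263.1, 208.2]), (0.75, [324.4, 190.5]), (0.59, [363.0, 271.1])]
board [(0.78, [330.5, 279.0])]
```

View pics/top0.png

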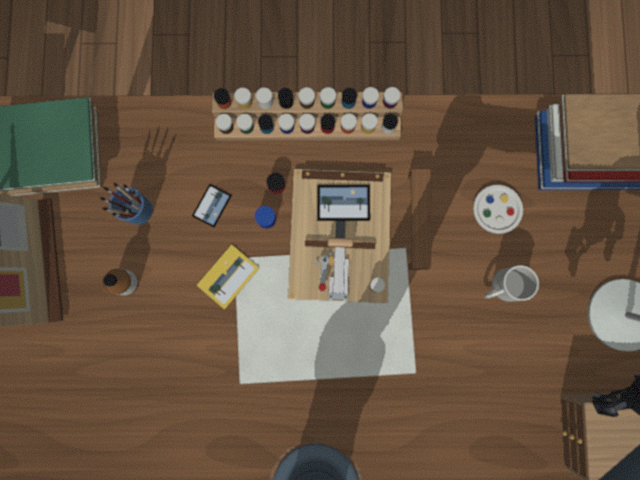

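View pics/side0.png

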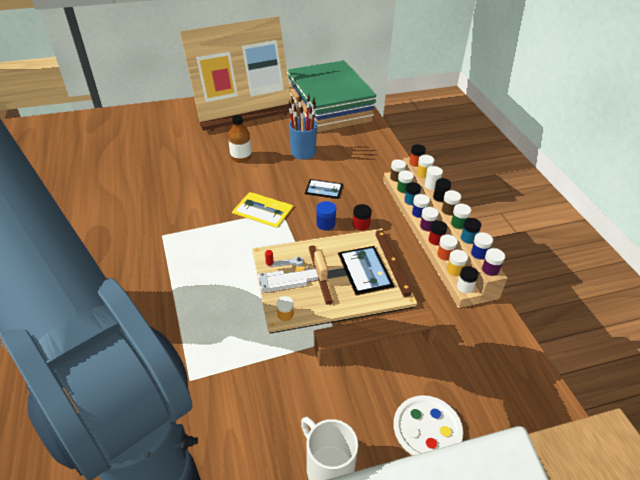

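The panel candidates in the top picture are the black-edged panel on the board (347,203), a smaller black one on the desk (211,205) and a yellow one (230,277). By the description it is the one on the board. The lever post is at (322,286), the thumb block at (341,243), and the ochre jar at (378,285).

```bash
cat > h.py <<'E'
import numpy as np,cv2
from scipy.spatial.transform import Rotation as R
from bench import bot
def Rq(q): return R.from_quat([q[1],q[2],q[3],q[0]]).as_matrix()
def snap(n):
    s=bot.state(); p=bot.snapshot(n)
    if n=="wrist":
        T=np.eye(4);T[:3,:3]=Rq(s["ee_rot"]);T[:3,3]=s["tcp_pos"]; p["C"]=T@np.array(p["T_tool_cam"])
    else: p["C"]=np.array(p["cam_to_world"])
    return p
def ray(p,xy,z):
    d=p["C"][:3,:3]@np.linalg.inv(p["K"])@np.array([xy[0],xy[1],1.]); o=p["C"][:3,3]
    return o+d*(z-o[2])/d[2]
def proj(p,X):
    c=np.linalg.inv(p["C"])@np.append(X,1); u=np.array(p["K"])@c[:3]; return u[:2]/u[2]
Z=dict(thumb_block=.052,lever_post=.058,cam_pivot=.04,ledge_mid=.018,panel=.018,board=0.,ochre_jar=.018)
E
python3 - <<'E'
from h import *
for n in ("top","side"):
    p=snap(n); print(n)
    for th,z in Z.items():
        print(th,[(round(d["p"],2),np.round(ray(p,d["xy"],z)*1000,0).tolist()) for d in bot.place_of(p,th)][:3])
    for d in bot.trace(p,"board")[:1]:
        r=cv2.minAreaRect(np.argwhere(d["mask"])[:,::-1].astype(np.float32)); print([np.round(ray(p,c,.018)*1000).tolist() for c in cv2.boxPoints(r)])
    f=p["frame"]; 
    c=f[155:315,260:420] if n=="top" else f[210:350,230:430]
    cv2.imwrite(f"pics/{n}crop.png",cv2.resize(c,None,fx=4 if n=="side" else 3.7,fy=4 if n=="side" else 3.7,interpolation=cv2.INTER_CUBIC))
E
```

```text
top
thumb_block [(0.61, [562.0, -62.0, 52.0]), (0.44, [478.0, 445.0, 52.0])]
lever_post [(0.75, [466.0, -12.0, 58.0])]
cam_pivot [(0.8, [533.0, -26.0, 40.0])]
ledge_mid [(0.66, [733.0, -62.0, 18.0])]
panel [(0.95, [669.0, 255.0, 18.0]), (0.85, [494.0, 204.0, 18.0]), (0.82, [676.0, -68.0, 18.0])]
board [(0.83, [602.0, -61.0, 0.0])]
ochre_jar [(0.57, [461.0, -153.0, 18.0])]
[[437.0, 65.0, 18.0], [759.0, 57.0, 18.0], [750.0, -188.0, 18.0], [429.0, -173.0, 18.0]]
side
thumb_block [(0.79, [568.0, -67.0, 52.0])]
lever_post [(0.7, [583.0, -115.0, 58.0]), (0.58, [466.0, -15.0, 58.0])]
cam_pivot [(0.76, [532.0, -35.0, 40.0])]
ledge_mid [(0.59, [730.0, -74.0, 18.0]), (0.21, [712.0, 71.0, 18.0])]
panel [(0.96, [673.0, -71.0, 18.0]), (0.74, [660.0, 225.0, 18.0]), (0.66, [493.0, 180.0, 18.0])]
board [(0.93, [596.0, -61.0, 0.0]), (0.51, [576.0, -11.0, 0.0])]
ochre_jar []
[[436.0, 66.0, 18.0], [816.0, 65.0, 18.0], [743.0, -202.0, 18.0], [422.0, -188.0, 18.0]]
```

View pics/topcrop.png

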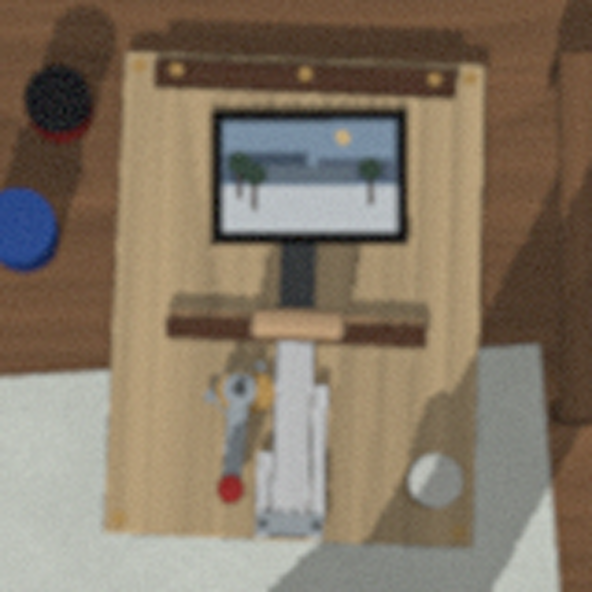

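View pics/sidecrop.png

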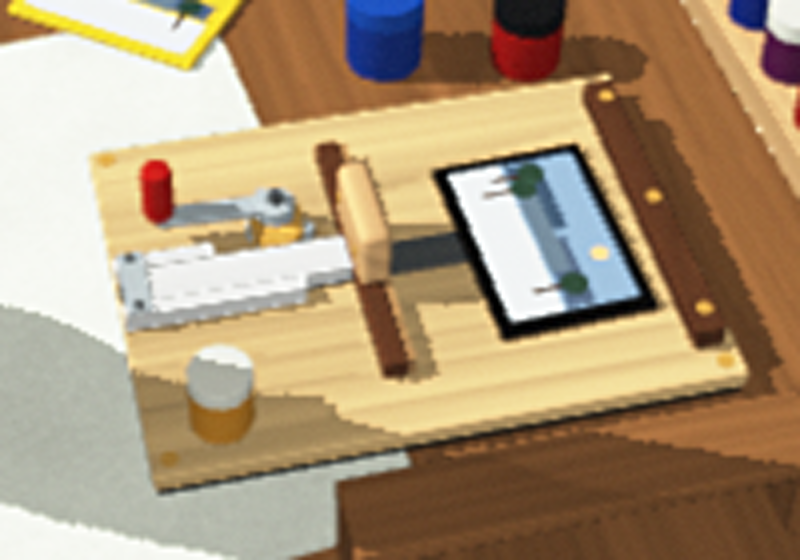

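```bash
python3 - <<'E'
from h import *
s=bot.state(); print(np.round(Rq(s["ee_rot"]),3)); p=bot.snapshot("wrist"); print(np.round(p["T_tool_cam"],3))
print(s['t'])
E
```

```text
[[ 0.918  0.396  0.   ]
 [ 0.396 -0.918 -0.   ]
 [ 0.     0.    -1.   ]]
[[-0.    -0.95  -0.313  0.08 ]
 [ 1.    -0.     0.001 -0.001]
 [-0.001 -0.313  0.95  -0.143]
 [ 0.     0.     0.     1.   ]]
1.6
```

The crops confirm the choice: the large black-edged landscape lies on the board, slightly askew. The brass cam and red post are left of the tongue, and the thumb block stands on the jaw. Next I move over the board for a close wrist view.

```bash
cat >> h.py <<'E'
def go(x,y,z,yaw):
    "tool-axis shift in mm and spin to reach world pose (tool x at yaw deg)"
    s=bot.state(); Rm=Rq(s["ee_rot"]); d=Rm.T@(np.array([x,y,z])-s["tcp_pos"])*1000
    y0=np.degrees(np.arctan2(Rm[1,0],Rm[0,0])); sp=-((yaw-y0+180)%360-180)
    print("tx %.1f ty %.1f tz %.1f spin %.1f | t %.2f yaw %.1f tcp %s F %s j7 %.2f"%(*d,sp,s["t"],y0,np.round(np.array(s["tcp_pos"])*1000,1),np.round(s["force"],1),s["joint_pos"][6]))
E
python3 -m handwheel '[{"tx":504,"ty":-411,"tz":-70,"spin":-65},{"tx":504,"ty":-411,"tz":-70,"spin":-65},{"tx":504,"ty":-411,"tz":-70,"spin":-65},{"tx":504,"ty":-411,"tz":-70,"spin":-65},{"tx":504,"ty":-411,"tz":-70,"spin":-65}]' 0
python3 -c "
from h import *
go(.56,-.02,.30,88.5)"
```

```text
t: 2.07
tcp_pos: [0.3534, -0.4115, 0.2539]
ee_rot: [0.0, 0.868, 0.496, 0.0]
force: [0.1, 0.6, 0.1]
finger_gap: 0.0255
tx 442.1 ty -21.1 tz -46.2 spin -29.0 | t 2.07 yaw 59.5 tcp [ 353.4 -411.5  253.9] F [0.1 0.6 0.1] j7 0.23
```

```bash

python3 -m handwheel '[{"tx":442,"ty":-21,"tz":-46,"spin":-29},{"tx":442,"ty":-21,"tz":-46,"spin":-29},{"tx":442,"ty":-21,"tz":-46,"spin":-29},{"tx":442,"ty":-21,"tz":-46,"spin":-29},{"tx":442,"ty":-21,"tz":-46,"spin":-29}]' 0
python3 -c "
from h import *
go(.56,-.02,.30,88.5)"
```

```text
t: 2.48
tcp_pos: [0.45, -0.2281, 0.2758]
ee_rot: [0.001, 0.715, 0.699, -0.0]
force: [1.4, 0.6, 0.3]
finger_gap: -0.0001
tx 210.5 ty 105.2 tz -24.4 spin 0.2 | t 2.48 yaw 88.7 tcp [ 450.  -228.1  275.8] F [1.4 0.6 0.3] j7 0.34
```

```bash

python3 -m handwheel '[{"tx":210,"ty":105,"tz":-24},{"tx":210,"ty":105,"tz":-24},{"tx":210,"ty":105,"tz":-24},{"tx":210,"ty":105,"tz":-24},{"tx":210,"ty":105,"tz":-24}]' 0
python3 -m handwheel '[{"tx":30,"ty":15,"tz":-3},{"tx":30,"ty":15,"tz":-3},{"tx":30,"ty":15,"tz":-3}]' 0
python3 - <<'E'
from h import *
go(.56,-.02,.30,88.5)
p=snap("wrist"); cv2.imwrite("pics/w1.png",p["frame"]); print(np.round(p["K"],1).tolist())
import pickle; pickle.dump({k:p[k] for k in("frame","K","C")},open("w1.pkl","wb"))
for th,z in Z.items():
    print(th,[(round(d["p"],2),np.round(d["xy"]).tolist(),np.round(ray(p,d["xy"],z)*1000,1).tolist()) for d in bot.place_of(p,th)][:3])
E
```

```text
tx 210.5 ty 105.2 tz -24.4 spin 0.2 | t 2.48 yaw 88.7 tcp [ 450.  -228.1  275.8] F [1.4 0.6 0.3] j7 0.34
[[365.0, 0.0, 326.4], [0.0, 365.0, 238.4], [0.0, 0.0, 1.0]]
thumb_block [(0.86, [450.0, 9.0], [561.6, -59.7, 52.0])]
lever_post []
cam_pivot []
ledge_mid [(0.73, [609.0, 20.0], [726.5, -63.6, 18.0])]
panel [(0.8, [550.0, 26.0], [670.7, -68.4, 18.0])]
board [(0.69, [468.0, 22.0], [597.2, -58.9, 0.0])]
ochre_jar [(0.68, [343.0, 117.0], [468.7, -146.7, 18.0])]invalid input at $[0]: expected keys tx, ty, tz, spin
invalid input at $[0]: expected keys tx, ty, tz, spin
```

View pics/w1.png

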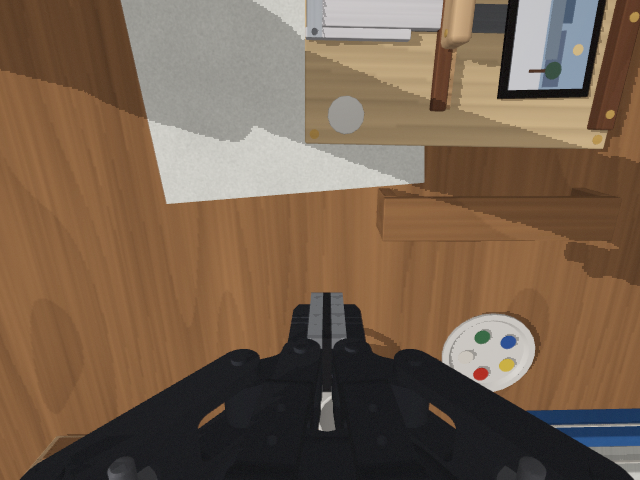

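The calls were refused because every key is needed, so the arm has not moved. The picture shows the board only at the top edge, with the fingers at (327,320). I continue toward the board, choosing a spot so it fills the upper half of the picture.

```bash

python3 -m handwheel '[{"tx":118,"ty":112,"tz":-50,"spin":0},{"tx":118,"ty":112,"tz":-50,"spin":0},{"tx":118,"ty":112,"tz":-50,"spin":0},{"tx":118,"ty":112,"tz":-50,"spin":0},{"tx":118,"ty":112,"tz":-50,"spin":0}]' 0
python3 - <<'E'
from h import *
go(.56,-.11,.32,88.5)
p=snap("wrist"); cv2.imwrite("pics/w2.png",p["frame"])
import pickle; pickle.dump({k:p[k] for k in("frame","K","C")},open("w2.pkl","wb"))
for th,z in Z.items():
    print(th,[(round(d["p"],2),np.round(d["xy"]).tolist(),np.round(ray(p,d["xy"],z)*1000,1).tolist()) for d in bot.place_of(p,th)][:3])
E
```

```text
t: 3.3
tcp_pos: [0.5698, -0.1095, 0.3275]
ee_rot: [0.001, 0.715, 0.699, 0.005]
force: [1.4, 2.1, 0.1]
finger_gap: 0.0001
tx -0.8 ty -9.8 tz 7.4 spin 0.3 | t 3.30 yaw 88.8 tcp [ 569.8 -109.5  327.5] F [1.4 2.1 0.1] j7 0.02
thumb_block [(0.96, [317.0, 148.0], [561.7, -58.5, 52.0])]
lever_post [(0.78, [224.0, 106.0], [464.8, -13.2, 58.0]), (0.73, [248.0, 221.0], [478.9, -139.9, 58.0])]
cam_pivot [(0.66, [226.0, 107.0], [462.7, -13.7, 40.0]), (0.64, [288.0, 114.0], [530.8, -22.4, 40.0]), (0.24, [319.0, 151.0], [563.8, -63.1, 40.0])]
ledge_mid [(0.85, [453.0, 148.0], [726.3, -64.5, 18.0])]
panel [(0.61, [405.0, 152.0], [667.5, -68.1, 18.0])]
board [(0.94, [348.0, 146.0], [600.7, -60.4, 0.0])]
ochre_jar [(0.63, [249.0, 216.0], [472.8, -143.4, 18.0]), (0.54, [405.0, 152.0], [667.6, -68.4, 18.0]), (0.47, [288.0, 113.0], [529.2, -20.2, 18.0])]
```

View pics/w2.png

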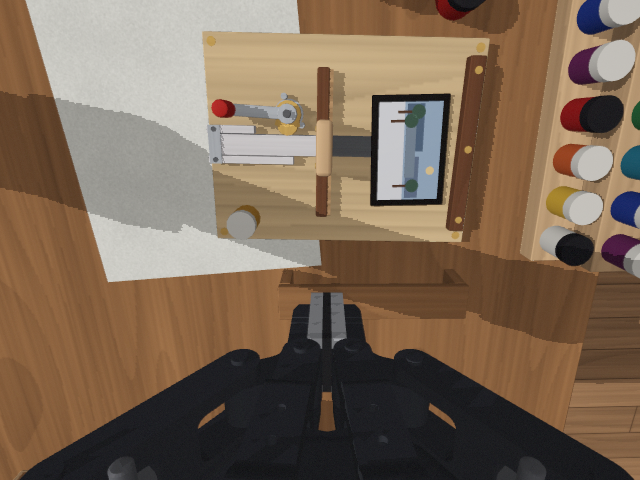

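The whole board shows: corners near (204,31), (490,38), (468,242), (218,238). The post is at (222,107), pivot (289,114), thumb block (322,148), panel (410,150) and ledge (467,143). Now I fit the board pose.

```bash
python3 - <<'E'
from h import *
import pickle; p=pickle.load(open("w2.pkl","rb"))
f=p["frame"]; cv2.imwrite("pics/w2c.png",cv2.resize(f[20:260,190:510],None,fx=2.5,fy=2.5,interpolation=cv2.INTER_CUBIC))
E
```

```text
(no output)
```

View pics/w2c.png

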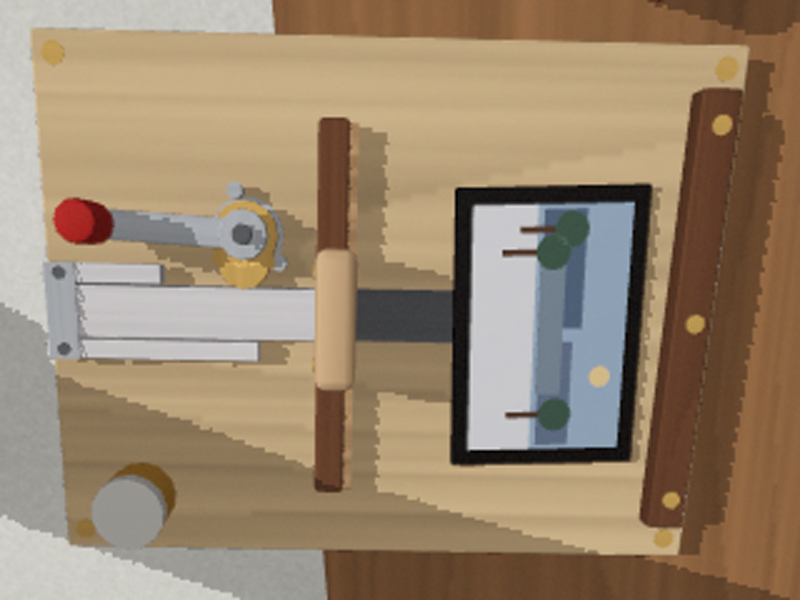

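```bash
python3 - <<'E'
from h import *
from scipy.optimize import least_squares
import pickle; p=pickle.load(open("w2.pkl","rb"))
c2=lambda u:(u[0]/2.5+190-.3,u[1]/2.5+20-.3)
obs=[((32,29),(-165,120,18)),((748,46),(155,120,18)),((70,546),(-165,-120,18)),((681,554),(155,-120,18)),((243,234),(-70,35,46)),((642,520),(130,-100,18))]
def X(b,v): 
    c,s=np.cos(v[2]),np.sin(v[2]); return np.array([v[0]+c*b[0]/1e3-s*b[1]/1e3,v[1]+s*b[0]/1e3+c*b[1]/1e3,b[2]/1e3])
def res(v): return np.concatenate([proj(p,X(b,v))-c2(u) for u,b in obs[:4]])
r=least_squares(res,[.6,-.06,0]); v=r.x; print(np.round(v[:2]*1000,1),np.degrees(v[2]),np.round(r.fun,1))
for u,b in obs: print(b,np.round(ray(p,c2(u),b[2]/1e3)*1000,1),np.round(X(b,v)*1000,1))
for n,b in dict(pivot=(-70,35,40),post=(-135,35,58),ledge=(130,0,18),thumb=(-48,0,52)).items(): print(n,np.round(X(b,v)*1000,1))
inv=lambda w:((w[0]-v[0])*np.cos(v[2])+(w[1]-v[1])*np.sin(v[2]),-(w[0]-v[0])*np.sin(v[2])+(w[1]-v[1])*np.cos(v[2]))
for n,u,z in [("posttop L edge",(53,220),.078),("postop",(76,220),.078),("barRearL",(317,118),.032),("barRearR",(315,490),.032),("thumbtop rear",(316,320),.07),("jar top",(129,511),.058),("barfrontR",(342,490),.032)]+[("pan%d"%i,u,.024) for i,u in enumerate([(456,188),(652,185),(452,463),(630,461)])]:
    w=ray(p,c2(u),z); print(n,np.round(w*1000,1),"board",np.round(np.array(inv(w))*1000,1))
E
```

```text
[598.1 -60. ] -2.253199955781707 [-1.5 -0.2  1.8 -0.7 -0.3  0.8 -0.1  1. ]
(-165, 120, 18) [439.5  66.1  18. ] [438.   66.4  18. ]
(155, 120, 18) [755.8  53.2  18. ] [757.7  53.8  18. ]
(-165, -120, 18) [ 429.1 -172.3   18. ] [ 428.5 -173.4   18. ]
(155, -120, 18) [ 748.2 -184.6   18. ] [ 748.3 -186.    18. ]
(-70, 35, 46) [530.  -21.4  46. ] [529.5 -22.3  46. ]
(130, -100, 18) [ 726.2 -165.5   18. ] [ 724.1 -165.    18. ]
pivot [529.5 -22.3  40. ]
post [464.6 -19.7  58. ]
ledge [728.  -65.1  18. ]
thumb [550.1 -58.1  52. ]
posttop L edge [456.5 -15.   78. ] board [-143.2   39.4]
postop [465.8 -15.2  78. ] board [-134.    39.6]
barRearL [563.7  26.2  32. ] board [-37.8  84.8]
barRearR [ 557.7 -141.8   32. ] board [-37.2 -83.3]
thumbtop rear [561.4 -57.2  70. ] board [-36.8   1.3]
jar top [ 471.  -143.1   58. ] board [-123.8  -88.1]
barfrontR [ 571.  -142.1   32. ] board [-23.8 -83.1]
pan0 [626.2  -3.3  24. ] board [25.8 57.8]
pan1 [715.9  -3.9  24. ] board [115.5  60.7]
pan2 [ 626.4 -131.6   24. ] board [ 31.1 -70.4]
pan3 [ 715.6 -132.7   24. ] board [120.3 -68. ]
```

Fit: board origin at world (598, -60) mm, yaw -2.25°. Post, pivot, jaw width and panel size agree with the given sizes to about 2 mm. Cam is about 0.07 rad and jaw travel about 11 mm. Next I go above the spot right of the post.

```bash
cat >> h.py <<'E'
V=np.array([.5981,-.0600,np.radians(-2.253)])
def B(b):
    c,s=np.cos(V[2]),np.sin(V[2]); return np.array([V[0]+(c*b[0]-s*b[1])/1e3,V[1]+(s*b[0]+c*b[1])/1e3,b[2]/1e3])
def inv(w):
    c,s=np.cos(V[2]),np.sin(V[2]); d=(np.array(w[:2])-V[:2])*1e3; return np.array([c*d[0]+s*d[1],-s*d[0]+c*d[1],w[2]*1e3])
def gob(bx,by,z,byaw): 
    w=B((bx,by,z)); go(*w,byaw-2.25); print("board tcp",np.round(inv(bot.state()["tcp_pos"]),1))
E
python3 -c "
from h import *
gob(-135,5,110,86)"
```

```text
tx 66.5 ty -101.3 tz 214.1 spin 4.3 | t 3.70 yaw 88.0 tcp [ 562.7 -119.5  324. ] F [-0.2  0.7 -0.1] j7 0.02
board tcp [-33.  -60.8 324. ]
```

```bash
python3 - <<'E'
from h import *
p=snap("wrist"); f=p["frame"].copy()
for b in [(-165,120,18),(155,120,18),(-165,-120,18),(155,-120,18),(-70,35,46),(130,-100,18),(130,100,18),(-134,39.6,78)]:
    u=proj(p,B(b)); cv2.circle(f,tuple(int(round(i)) for i in u),2,(0,255,0),-1)
cv2.imwrite("pics/w3.png",cv2.resize(f[0:260,170:510],None,fx=2.3,fy=2.3,interpolation=cv2.INTER_CUBIC)); print(bot.state()['tcp_pos'])
E
```

```text
[ 0.56296767 -0.11901129  0.32422687]
```

View pics/w3.png

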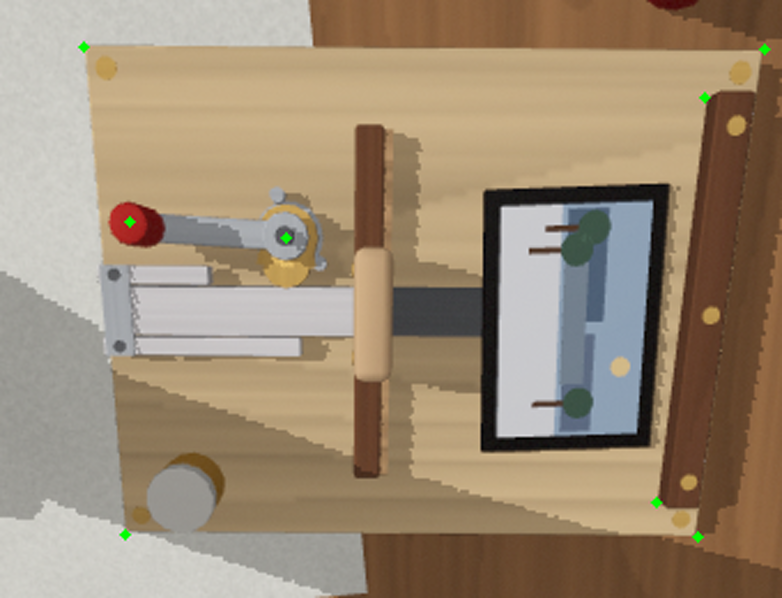

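A static view with the model overlaid: corners, pivot at (286,238) and post at (130,222) all fall on target. Approach next.

```bash

python3 -m handwheel '[{"tx":66,"ty":-101,"tz":214,"spin":4},{"tx":66,"ty":-101,"tz":214,"spin":4},{"tx":66,"ty":-101,"tz":214,"spin":4},{"tx":66,"ty":-101,"tz":214,"spin":4},{"tx":66,"ty":-101,"tz":214,"spin":4}]'
python3 -c "
from h import *
gob(-135,5,100,86)"
```

```text
t: 4.17
tcp_pos: [0.478, -0.0606, 0.142]
ee_rot: [0.001, 0.743, 0.669, -0.001]
force: [-0.1, -0.6, -0.6]
finger_gap: -0.0001
tx 9.4 ty -15.7 tz 42.0 spin 0.2 | t 4.17 yaw 84.0 tcp [478.  -60.6 142. ] F [-0.1 -0.6 -0.6] j7 -0.17
board tcp [-119.9   -5.3  142. ]
```

```bash

python3 -m handwheel '[{"tx":5,"ty":-16,"tz":40,"spin":0},{"tx":5,"ty":-16,"tz":45,"spin":0},{"tx":5,"ty":-16,"tz":45,"spin":0},{"tx":5,"ty":-16,"tz":45,"spin":0}]'
python3 -c "
from h import *
gob(-134,5,50,86)"
```

```text
t: 4.5
tcp_pos: [0.4646, -0.0549, 0.0983]
ee_rot: [0.002, 0.744, 0.668, 0.0]
force: [1.3, 0.0, 1.7]
finger_gap: -0.0002
tx 5.2 ty -0.9 tz 48.3 spin 0.1 | t 4.50 yaw 83.9 tcp [464.6 -54.9  98.3] F [1.3 0.  1.7] j7 -0.22
board tcp [-1.336e+02 -1.000e-01  9.830e+01]
```

```bash

python3 -m handwheel '[{"tx":3,"ty":-1,"tz":24,"spin":0},{"tx":3,"ty":-1,"tz":48,"spin":0},{"tx":3,"ty":-1,"tz":48,"spin":0},{"tx":3,"ty":-1,"tz":48,"spin":0}]'
python3 - <<'E'
from h import *
gob(-134,19,50,86)
p=snap("wrist"); cv2.imwrite("pics/w4.png",p["frame"])
E
```

```text
t: 4.83
tcp_pos: [0.4665, -0.0527, 0.0519]
ee_rot: [0.003, 0.744, 0.668, 0.001]
force: [0.5, -0.2, 0.1]
finger_gap: 0.0001
tx 16.7 ty -3.4 tz 1.8 spin 0.1 | t 4.83 yaw 83.8 tcp [466.5 -52.7  51.9] F [ 0.5 -0.2  0.1] j7 -0.28
board tcp [-131.8    2.1   51.9]
```

View pics/w4.png

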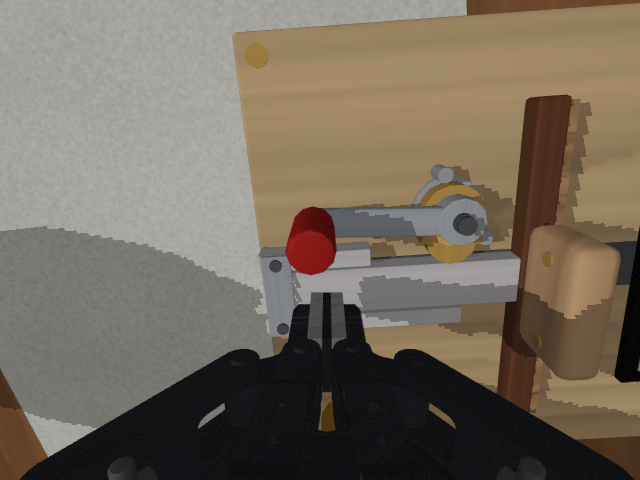

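The finger stands right of the red post: post top at (312,252), fingertip at (327,300), clear of everything. Now contact, then the arc. I write a helper that works out the arc shifts.

```bash
cat >> h.py <<'E'
def arc(qs,off,z=50,yaw0=90):
    "rows that put the TCP at pivot+65(-cos q, sin q) - off*tangent(q), tool x at board yaw yaw0-q"
    s=bot.state(); Rm=Rq(s["ee_rot"]); t0=np.array(s["tcp_pos"]); y0=np.degrees(np.arctan2(Rm[1,0],Rm[0,0]))
    b=inv(t0); print("t %.2f board tcp %s yaw %.1f F %s ang-about-pivot %.2f"%(s["t"],np.round(b,1),y0+2.25,np.round(s["force"],1),np.arctan2(b[1]-35,-(b[0]+70))))
    for q in qs:
        P=np.array([-70-65*np.cos(q)-off*np.sin(q),35+65*np.sin(q)-off*np.cos(q),z]); d=Rm.T@(B(P)-t0)*1000
        sp=-((yaw0-np.degrees(q)-2.25-y0+180)%360-180); print("q %.2f tx %.1f ty %.1f tz %.1f spin %.1f"%(q,*d,sp))
E
python3 -m handwheel '[{"tx":5,"ty":-3,"tz":1,"spin":0},{"tx":10,"ty":-3,"tz":1,"spin":0},{"tx":14,"ty":-3,"tz":1,"spin":0},{"tx":17,"ty":-3,"tz":1,"spin":0},{"tx":17,"ty":-3,"tz":1,"spin":0}]'
python3 -c "
from h import *
arc([.1,.15,.2,.25,.3],20)"
```

```text
t: 5.3
tcp_pos: [0.4666, -0.0346, 0.0521]
ee_rot: [0.004, 0.744, 0.669, 0.002]
force: [0.5, -0.4, -0.6]
finger_gap: -0.0003
t 5.30 board tcp [-132.4   20.2   52.1] yaw 86.2 F [ 0.5 -0.4 -0.6] ang-about-pivot -0.23
q 0.10 tx 1.1 ty -4.4 tz 2.1 spin 1.9
q 0.15 tx 4.4 ty -5.2 tz 2.1 spin 4.8
q 0.20 tx 7.7 ty -5.8 tz 2.1 spin 7.6
q 0.25 tx 11.1 ty -6.3 tz 2.0 spin 10.5
q 0.30 tx 14.5 ty -6.6 tz 2.0 spin 13.3
```

```bash

python3 -m handwheel '[{"tx":2,"ty":-4,"tz":2,"spin":2},{"tx":5,"ty":-5,"tz":2,"spin":5},{"tx":8,"ty":-5,"tz":2,"spin":8},{"tx":12,"ty":-6,"tz":2,"spin":11},{"tx":16,"ty":-6,"tz":2,"spin":13}]'
python3 -c "
from h import *
arc([.3,.4,.5,.6,.7],20)"
```

```text
t: 5.72
tcp_pos: [0.4621, -0.0191, 0.0501]
ee_rot: [0.004, 0.815, 0.579, 0.002]
force: [-0.6, -1.6, 0.7]
finger_gap: -0.0003
t 5.72 board tcp [-137.5   35.6   50.1] yaw 73.0 F [-0.6 -1.6  0.7] ang-about-pivot 0.01
q 0.30 tx -0.6 ty -0.4 tz 0.1 spin 0.2
q 0.40 tx 6.0 ty -2.0 tz 0.1 spin 5.9
q 0.50 tx 12.7 ty -3.0 tz 0.1 spin 11.6
q 0.60 tx 19.5 ty -3.3 tz 0.1 spin 17.4
q 0.70 tx 26.3 ty -3.0 tz 0.0 spin 23.1
```

```bash

python3 -m handwheel '[{"tx":6,"ty":-2,"tz":0,"spin":6},{"tx":13,"ty":-3,"tz":0,"spin":12},{"tx":20,"ty":-3,"tz":0,"spin":17},{"tx":26,"ty":-3,"tz":0,"spin":23}]'
python3 - <<'E'
from h import *
arc([.8,.9,1.,1.1,1.2],20)
p=snap("wrist"); cv2.imwrite("pics/w5.png",p["frame"])
E
```

```text
t: 6.05
tcp_pos: [0.4675, 0.0059, 0.05]
ee_rot: [0.004, 0.916, 0.402, 0.002]
force: [-0.0, -1.6, -0.0]
finger_gap: -0.0001
t 6.05 board tcp [-133.1   60.7   50. ] yaw 49.7 F [-0.  -1.6 -0. ] ang-about-pivot 0.39
q 0.80 tx 7.6 ty -1.9 tz 0.0 spin 5.5
q 0.90 tx 14.3 ty -2.9 tz 0.0 spin 11.2
q 1.00 tx 21.1 ty -3.3 tz 0.0 spin 17.0
q 1.10 tx 27.9 ty -2.9 tz 0.0 spin 22.7
q 1.20 tx 34.6 ty -1.9 tz 0.0 spin 28.4
```

View pics/w5.png

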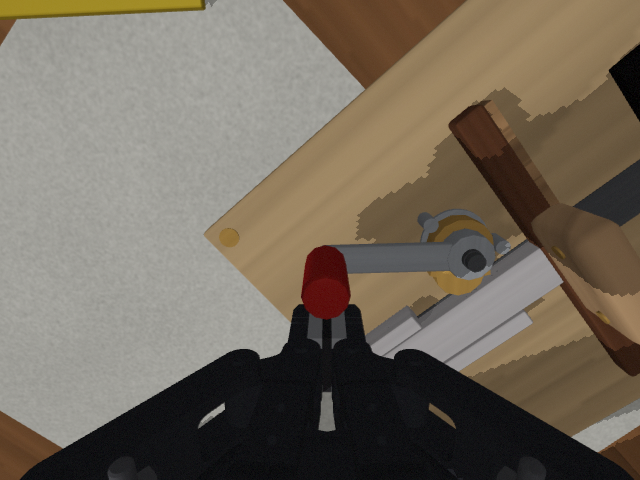

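The post sits squarely on the fingertip at (326,300) and the lever has turned with it, to about 0.75 rad. I continue.

```bash

python3 -m handwheel '[{"tx":7,"ty":-2,"tz":0,"spin":5},{"tx":14,"ty":-3,"tz":0,"spin":11},{"tx":21,"ty":-3,"tz":0,"spin":17},{"tx":28,"ty":-3,"tz":0,"spin":23},{"tx":34,"ty":-2,"tz":0,"spin":28}]'
python3 -c "
from h import *
arc([1.3,1.4,1.5,1.6,1.7],20)"
```

```text
t: 6.52
tcp_pos: [0.4883, 0.0335, 0.0498]
ee_rot: [0.003, 0.986, 0.167, 0.002]
force: [-1.3, -0.8, 1.5]
finger_gap: 0.0001
t 6.52 board tcp [-113.4   89.1   49.8] yaw 21.4 F [-1.3 -0.8  1.5] ang-about-pivot 0.89
q 1.30 tx 7.4 ty -0.5 tz -0.2 spin 5.9
q 1.40 tx 14.1 ty -1.5 tz -0.2 spin 11.6
q 1.50 tx 20.9 ty -1.8 tz -0.2 spin 17.4
q 1.60 tx 27.7 ty -1.5 tz -0.2 spin 23.1
q 1.70 tx 34.4 ty -0.4 tz -0.1 spin 28.8
```

```bash

python3 -m handwheel '[{"tx":7,"ty":-1,"tz":0,"spin":6},{"tx":14,"ty":-1,"tz":0,"spin":12},{"tx":21,"ty":-2,"tz":0,"spin":17},{"tx":28,"ty":-1,"tz":0,"spin":23},{"tx":34,"ty":0,"tz":0,"spin":29}]'
python3 -c "
from h import *
arc([1.8,1.85,1.9,1.95,2.0,2.05,2.1],20)"
```

```text
t: 6.93
tcp_pos: [0.5187, 0.0458, 0.0491]
ee_rot: [0.002, 0.996, -0.087, 0.001]
force: [-2.2, 2.2, -0.2]
finger_gap: -0.0003
t 6.93 board tcp [-83.5 102.6  49.1] yaw -7.7 F [-2.2  2.2 -0.2] ang-about-pivot 1.37
q 1.80 tx 8.6 ty -1.5 tz -0.9 spin 5.4
q 1.85 tx 12.0 ty -2.1 tz -0.9 spin 8.3
q 1.90 tx 15.4 ty -2.5 tz -0.9 spin 11.2
q 1.95 tx 18.7 ty -2.8 tz -0.9 spin 14.0
q 2.00 tx 22.1 ty -2.9 tz -0.9 spin 16.9
q 2.05 tx 25.5 ty -2.8 tz -0.9 spin 19.8
q 2.10 tx 28.9 ty -2.5 tz -0.9 spin 22.6
```

```bash

python3 -m handwheel '[{"tx":9,"ty":-1,"tz":-1,"spin":5},{"tx":15,"ty":-2,"tz":-1,"spin":11},{"tx":20,"ty":-3,"tz":-1,"spin":15},{"tx":23,"ty":-3,"tz":-1,"spin":17},{"tx":25,"ty":-3,"tz":-1,"spin":18}]'
python3 - <<'E'
from h import *
arc([2.,2.05,2.1],20)
p=snap("wrist"); cv2.imwrite("pics/w6.png",p["frame"])
E
```

```text
t: 7.35
tcp_pos: [0.5416, 0.0454, 0.0491]
ee_rot: [0.002, 0.971, -0.241, -0.002]
force: [-5.2, 1.7, 2.9]
finger_gap: 0.0001
t 7.35 board tcp [-60.6 103.1  49.1] yaw -25.6 F [-5.2  1.7  2.9] ang-about-pivot 1.71
q 2.00 tx -0.2 ty 0.9 tz -0.9 spin -1.0
q 2.05 tx 3.0 ty -0.1 tz -0.9 spin 1.8
q 2.10 tx 6.3 ty -0.9 tz -0.9 spin 4.7
```

View pics/w6.png

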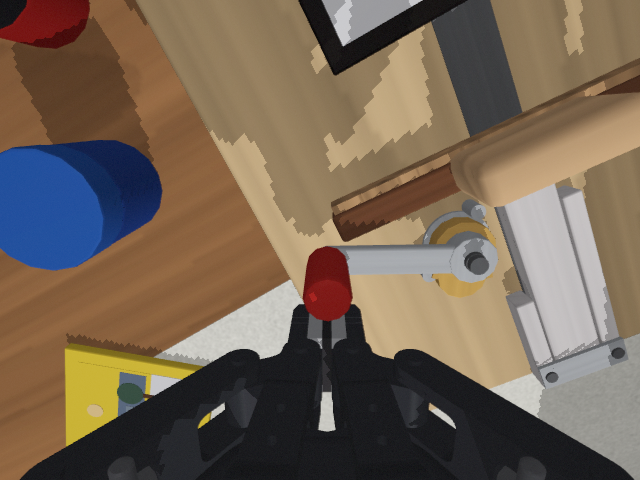

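The lever is now out to the left, post at (327,295), with the tip against it. The force is rising to 5.5 N near 2.0 rad, so I press a little more to confirm the stop.

```bash

python3 -m handwheel '[{"tx":3,"ty":0,"tz":-1,"spin":0},{"tx":6,"ty":0,"tz":-1,"spin":0},{"tx":8,"ty":0,"tz":-1,"spin":0},{"tx":8,"ty":0,"tz":-1,"spin":0}]'
python3 -c "
from h import *
arc([2.,2.05],20)"
```

```text
t: 7.73
tcp_pos: [0.5417, 0.0453, 0.0491]
ee_rot: [0.003, 0.971, -0.239, -0.009]
force: [-13.4, 5.4, 7.7]
finger_gap: 0.0001
t 7.73 board tcp [-60.5 103.   49.1] yaw -25.4 F [-13.4   5.4   7.7] ang-about-pivot 1.71
q 2.00 tx -0.3 ty 0.8 tz -0.9 spin -0.8
q 2.05 tx 2.9 ty -0.2 tz -1.0 spin 2.1
```

At the stop: 14 N with no further motion. I back off and lift.

```bash

python3 -m handwheel '[{"tx":-15,"ty":0,"tz":-2,"spin":0},{"tx":-22,"ty":0,"tz":-20,"spin":0},{"tx":-22,"ty":0,"tz":-50,"spin":0},{"tx":-22,"ty":0,"tz":-55,"spin":0},{"tx":-22,"ty":0,"tz":-55,"spin":0}]'
python3 - <<'E'
from h import *
gob(-74,0,100,0)
p=snap("top"); f=p["frame"]; cv2.imwrite("pics/t7.png",cv2.resize(f[155:315,260:420],None,fx=3.7,fy=3.7,interpolation=cv2.INTER_CUBIC))
E
```

```text
t: 8.15
tcp_pos: [0.5269, 0.0556, 0.1076]
ee_rot: [0.001, 0.971, -0.238, -0.005]
force: [-0.6, -0.1, 1.0]
finger_gap: 0.0001
tx 49.8 ty 101.1 tz 7.6 spin -25.3 | t 8.15 yaw -27.6 tcp [526.9  55.6 107.6] F [-0.6 -0.1  1. ] j7 -2.27
board tcp [-75.7 112.7 107.6]
```

View pics/t7.png

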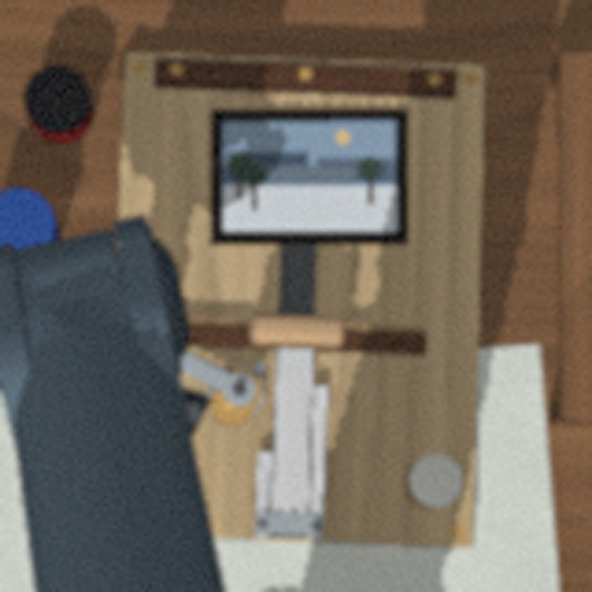

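The lever at (215,372) stays out and the cam lobe is clear of the tongue. The jaw has been drawn back slightly. Moving to behind the thumb block.

```bash

python3 -m handwheel '[{"tx":50,"ty":101,"tz":5,"spin":-25},{"tx":50,"ty":101,"tz":5,"spin":-25},{"tx":50,"ty":101,"tz":5,"spin":-25},{"tx":50,"ty":101,"tz":5,"spin":-25},{"tx":50,"ty":101,"tz":5,"spin":-25}]'
python3 -c "
from h import *
gob(-76,0,50,0)"
```

```text
t: 8.62
tcp_pos: [0.5214, -0.0621, 0.0994]
ee_rot: [0.001, 1.0, -0.026, -0.008]
force: [-0.1, 0.8, -0.6]
finger_gap: -0.0
tx 1.3 ty -5.3 tz 49.4 spin -0.7 | t 8.62 yaw -2.9 tcp [521.4 -62.1  99.4] F [-0.1  0.8 -0.6] j7 -1.63
board tcp [-76.5  -5.2  99.4]
```

```bash

python3 -m handwheel '[{"tx":0,"ty":-5,"tz":25,"spin":-1},{"tx":0,"ty":-5,"tz":48,"spin":-1},{"tx":0,"ty":-5,"tz":48,"spin":-1},{"tx":0,"ty":-5,"tz":48,"spin":-1}]'
python3 - <<'E'
from h import *
gob(-48+5-11,0,50,0)
p=snap("wrist"); cv2.imwrite("pics/w8.png",p["frame"])
E
```

```text
t: 8.95
tcp_pos: [0.5188, -0.0559, 0.0495]
ee_rot: [0.001, 1.0, -0.017, -0.011]
force: [0.1, 0.2, 0.3]
finger_gap: -0.0004
tx 25.4 ty 1.2 tz -1.0 spin 0.4 | t 8.95 yaw -1.9 tcp [518.8 -55.9  49.5] F [0.1 0.2 0.3] j7 -1.63
board tcp [-79.4   1.   49.5]
```

View pics/w8.png

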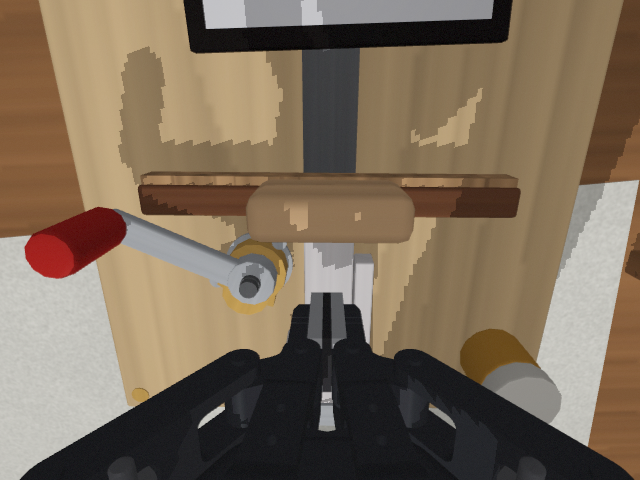

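The finger (327,300) is centred behind the thumb block (330,215), clear of the cam and the jar. Start pushing.

```bash

python3 -m handwheel '[{"tx":8,"ty":1,"tz":0,"spin":0},{"tx":16,"ty":1,"tz":0,"spin":0},{"tx":22,"ty":1,"tz":0,"spin":0},{"tx":27,"ty":1,"tz":0,"spin":0},{"tx":32,"ty":1,"tz":0,"spin":0}]'
python3 -c "
from h import *
gob(-18,0,50,0)"
```

```text
t: 9.42
tcp_pos: [0.5531, -0.0582, 0.0509]
ee_rot: [0.001, 1.0, -0.017, -0.009]
force: [-1.8, 0.5, 1.8]
finger_gap: 0.0003
tx 27.0 ty 0.2 tz 0.4 spin 0.3 | t 9.42 yaw -1.9 tcp [553.1 -58.2  50.9] F [-1.8  0.5  1.8] j7 -1.63
board tcp [-45.    0.1  50.9]
```

```bash

python3 -m handwheel '[{"tx":6,"ty":0,"tz":0,"spin":0},{"tx":12,"ty":0,"tz":0,"spin":0},{"tx":18,"ty":0,"tz":0,"spin":0},{"tx":23,"ty":0,"tz":0,"spin":0},{"tx":28,"ty":0,"tz":0,"spin":0}]'
python3 -c "
from h import *
gob(11,0,50,0)"
```

```text
t: 9.83
tcp_pos: [0.5816, -0.0593, 0.0503]
ee_rot: [0.001, 1.0, -0.017, -0.009]
force: [-1.6, -1.1, 1.3]
finger_gap: -0.0001
tx 27.5 ty 0.2 tz -0.2 spin 0.3 | t 9.83 yaw -1.9 tcp [581.6 -59.3  50.3] F [-1.6 -1.1  1.3] j7 -1.63
board tcp [-16.5   0.   50.3]
```

```bash

python3 -m handwheel '[{"tx":4,"ty":0,"tz":0,"spin":0},{"tx":8,"ty":0,"tz":0,"spin":0},{"tx":11,"ty":0,"tz":0,"spin":0},{"tx":14,"ty":0,"tz":0,"spin":0},{"tx":17,"ty":0,"tz":0,"spin":0}]'
python3 - <<'E'
from h import *
gob(11,0,50,0)
p=snap("wrist"); cv2.imwrite("pics/w9.png",p["frame"])
E
```

```text
t: 10.25
tcp_pos: [0.5985, -0.06, 0.0499]
ee_rot: [0.001, 1.0, -0.017, -0.01]
force: [-2.6, -0.1, 1.9]
finger_gap: -0.0002
tx 10.6 ty 0.1 tz -0.3 spin 0.3 | t 10.25 yaw -1.9 tcp [598.5 -60.   49.9] F [-2.6 -0.1  1.9] j7 -1.63
board tcp [ 0.4  0.1 49.9]
```

View pics/w9.png

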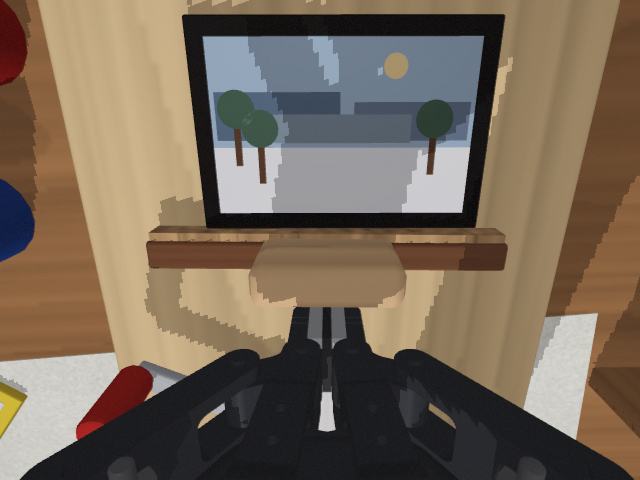

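The jaw has met the panel (edge at row 225) and squared it. I push on slowly to the ledge.

```bash

python3 -m handwheel '[{"tx":3,"ty":0,"tz":0,"spin":0},{"tx":6,"ty":0,"tz":0,"spin":0},{"tx":8,"ty":0,"tz":0,"spin":0},{"tx":10,"ty":0,"tz":0,"spin":0},{"tx":12,"ty":0,"tz":0,"spin":0}]'
python3 -c "
from h import *
gob(11,0,50,0)"
```

```text
t: 10.72
tcp_pos: [0.6088, -0.0604, 0.0495]
ee_rot: [0.001, 1.0, -0.017, -0.012]
force: [-9.5, -1.4, 7.3]
finger_gap: -0.0004
tx 0.3 ty 0.0 tz -0.5 spin 0.3 | t 10.72 yaw -1.9 tcp [608.8 -60.4  49.5] F [-9.5 -1.4  7.3] j7 -1.63
board tcp [10.7  0.  49.5]
```

```bash

python3 -m handwheel '[{"tx":2,"ty":0,"tz":0,"spin":0},{"tx":4,"ty":0,"tz":0,"spin":0},{"tx":5,"ty":0,"tz":0,"spin":0},{"tx":5,"ty":0,"tz":0,"spin":0}]'
python3 - <<'E'
from h import *
gob(11,0,50,0)
p=snap("wrist"); cv2.imwrite("pics/w10.png",p["frame"])
p=snap("side"); cv2.imwrite("pics/s10.png",cv2.resize(p["frame"][210:350,230:430],None,fx=4,fy=4,interpolation=cv2.INTER_CUBIC))
E
```

```text
t: 11.05
tcp_pos: [0.6086, -0.0604, 0.0486]
ee_rot: [0.001, 1.0, -0.017, -0.018]
force: [-11.2, 0.3, 8.5]
finger_gap: -0.0002
tx 0.4 ty -0.0 tz -1.4 spin 0.3 | t 11.05 yaw -1.9 tcp [608.6 -60.4  48.6] F [-11.2   0.3   8.5] j7 -1.63
board tcp [10.5 -0.  48.6]
```

View pics/w10.png

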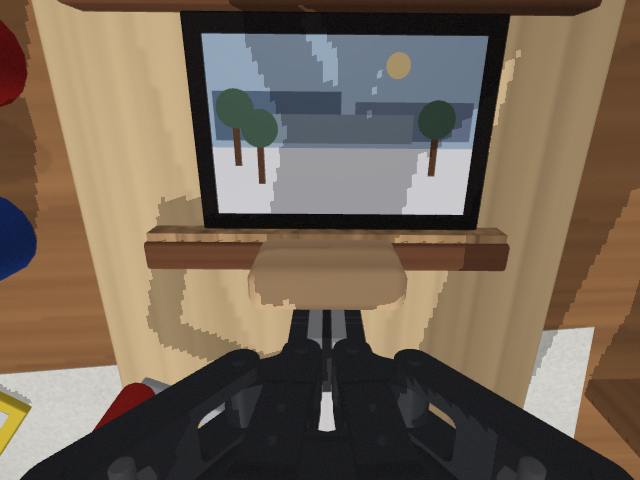

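View pics/s10.png

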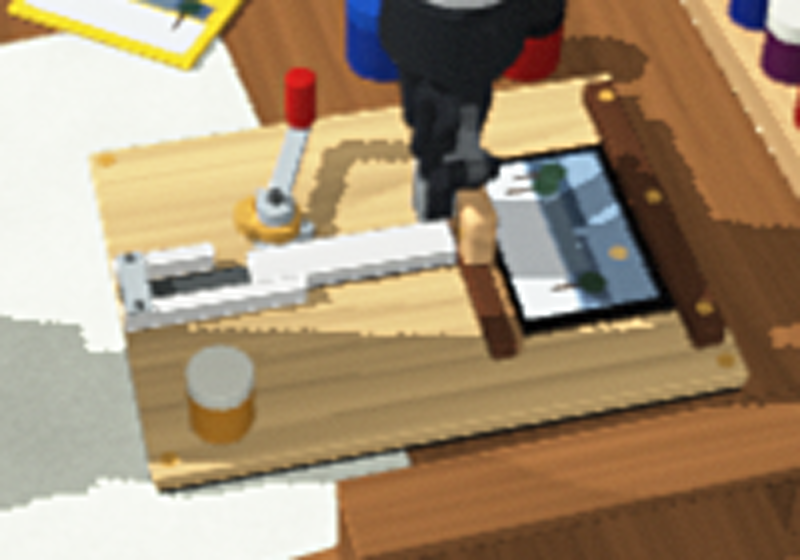

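The panel is flush with the ledge along its whole far edge (row 12) and square to the jaw. The push met 11 N with no further motion, and the jaw reads about 70 mm. I back off and go round to the front of the lever post.

```bash

python3 -m handwheel '[{"tx":-10,"ty":0,"tz":-1,"spin":0},{"tx":-20,"ty":0,"tz":-5,"spin":0},{"tx":-24,"ty":0,"tz":-35,"spin":0},{"tx":-24,"ty":0,"tz":-55,"spin":0},{"tx":-24,"ty":0,"tz":-55,"spin":0}]'
python3 -c "
from h import *
gob(-14,80,100,-24.6)"
```

```text
t: 11.57
tcp_pos: [0.5915, -0.0595, 0.1099]
ee_rot: [0.001, 1.0, -0.017, -0.012]
force: [1.6, -0.4, 0.5]
finger_gap: -0.0002
tx -6.7 ty -79.8 tz 9.9 spin 24.9 | t 11.57 yaw -1.9 tcp [591.5 -59.5 109.9] F [ 1.6 -0.4  0.5] j7 -1.62
board tcp [ -6.6   0.2 109.9]
```

```bash

python3 -m handwheel '[{"tx":-7,"ty":-40,"tz":8,"spin":7},{"tx":-7,"ty":-80,"tz":8,"spin":14},{"tx":-7,"ty":-80,"tz":8,"spin":21},{"tx":-7,"ty":-80,"tz":8,"spin":25},{"tx":-7,"ty":-80,"tz":8,"spin":25}]'
python3 - <<'E'
from h import *
gob(-14,80,50,-24.6)
p=snap("wrist"); cv2.imwrite("pics/w11.png",p["frame"])
E
```

```text
t: 11.98
tcp_pos: [0.5876, 0.0225, 0.102]
ee_rot: [0.003, 0.973, -0.232, -0.01]
force: [0.3, 0.4, 0.3]
finger_gap: -0.0001
tx 1.6 ty 1.4 tz 52.0 spin 0.0 | t 11.98 yaw -26.8 tcp [587.6  22.5 102. ] F [0.3 0.4 0.3] j7 -2.17
board tcp [-13.8  82.  102. ]
```

View pics/w11.png

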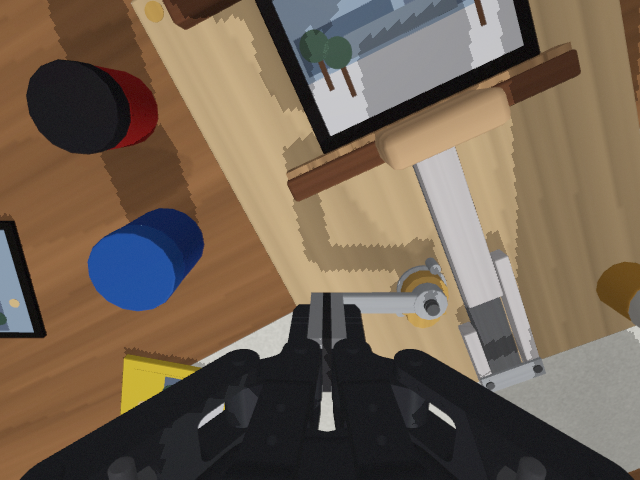

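The jaw and panel stay where they were left. The post is hidden behind the finger, as expected, at 31 mm from the tool axis. Descending in front of it.

```bash

python3 -m handwheel '[{"tx":1,"ty":1,"tz":25,"spin":0},{"tx":1,"ty":1,"tz":50,"spin":0},{"tx":1,"ty":1,"tz":50,"spin":0},{"tx":1,"ty":1,"tz":50,"spin":0}]'
python3 -c "
from h import *
arc([2.,1.95,1.9,1.8,1.7,1.6],-20)"
```

```text
t: 12.37
tcp_pos: [0.5852, 0.0187, 0.0505]
ee_rot: [0.004, 0.973, -0.232, -0.012]
force: [-0.3, -0.0, 0.8]
finger_gap: -0.0
t 12.37 board tcp [-16.   78.2  50.5] yaw -24.6 F [-0.3 -0.   0.8] ang-about-pivot 2.47
q 2.00 tx -11.1 ty -3.3 tz 0.7 spin 0.0
q 1.95 tx -14.4 ty -4.2 tz 0.8 spin -2.8
q 1.90 tx -17.7 ty -5.0 tz 0.8 spin -5.7
q 1.80 tx -24.4 ty -6.0 tz 1.0 spin -11.4
q 1.70 tx -31.2 ty -6.3 tz 1.1 spin -17.2
q 1.60 tx -38.0 ty -6.0 tz 1.3 spin -22.9
```

```bash

python3 -m handwheel '[{"tx":-6,"ty":-3,"tz":0,"spin":0},{"tx":-12,"ty":-3,"tz":0,"spin":0},{"tx":-18,"ty":-5,"tz":1,"spin":-6},{"tx":-24,"ty":-6,"tz":1,"spin":-11},{"tx":-31,"ty":-6,"tz":1,"spin":-17}]'
python3 -c "
from h import *
arc([1.6,1.5,1.4,1.3,1.2],-20)"
```

```text
t: 12.78
tcp_pos: [0.5624, 0.0386, 0.0521]
ee_rot: [0.002, 0.997, -0.083, -0.01]
force: [1.8, 0.2, -0.8]
finger_gap: 0.0
t 12.78 board tcp [-39.5  97.1  52.1] yaw -7.2 F [ 1.8  0.2 -0.8] ang-about-pivot 2.03
q 1.60 tx -8.8 ty -1.2 tz 2.3 spin -5.6
q 1.50 tx -15.5 ty -2.2 tz 2.4 spin -11.3
q 1.40 tx -22.3 ty -2.6 tz 2.6 spin -17.0
q 1.30 tx -29.1 ty -2.2 tz 2.7 spin -22.8
q 1.20 tx -35.8 ty -1.2 tz 2.8 spin -28.5
```

```bash

python3 -m handwheel '[{"tx":-9,"ty":-1,"tz":2,"spin":-6},{"tx":-16,"ty":-2,"tz":2,"spin":-11},{"tx":-22,"ty":-3,"tz":2,"spin":-17},{"tx":-29,"ty":-2,"tz":2,"spin":-23},{"tx":-36,"ty":-1,"tz":2,"spin":-29}]'
python3 - <<'E'
from h import *
arc([1.1,1.0,.9,.8,.7],-20)
p=snap("side"); cv2.imwrite("pics/s12.png",cv2.resize(p["frame"][210:350,230:430],None,fx=4,fy=4,interpolation=cv2.INTER_CUBIC))
E
```

```text
t: 13.2
tcp_pos: [0.5291, 0.0471, 0.0529]
ee_rot: [-0.001, 0.985, 0.173, -0.007]
force: [1.4, 1.4, -1.2]
finger_gap: -0.0002
t 13.20 board tcp [-73.1 104.3  52.9] yaw 22.1 F [ 1.4  1.4 -1.2] ang-about-pivot 1.53
q 1.10 tx -8.7 ty -1.1 tz 3.0 spin -4.8
q 1.00 tx -15.4 ty -2.2 tz 3.1 spin -10.6
q 0.90 tx -22.2 ty -2.6 tz 3.2 spin -16.3
q 0.80 tx -29.0 ty -2.4 tz 3.3 spin -22.0
q 0.70 tx -35.7 ty -1.5 tz 3.4 spin -27.8
```

View pics/s12.png

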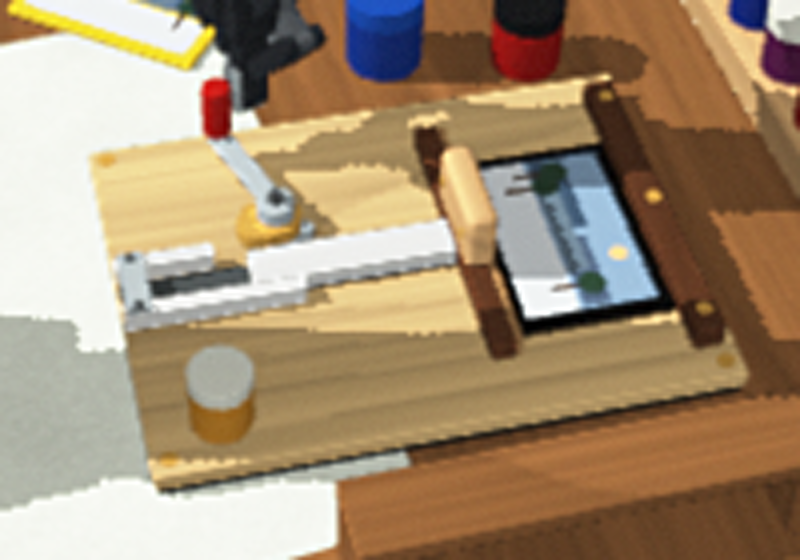

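The post at (217,108) goes ahead of the finger, with the lever about half way. Jaw and panel are still tight against the ledge. Continuing.

```bash

python3 -m handwheel '[{"tx":-9,"ty":-1,"tz":2,"spin":-5},{"tx":-16,"ty":-2,"tz":3,"spin":-11},{"tx":-22,"ty":-3,"tz":3,"spin":-16},{"tx":-29,"ty":-2,"tz":3,"spin":-22},{"tx":-36,"ty":-2,"tz":3,"spin":-28}]'
python3 -c "
from h import *
arc([.6,.5,.4,.3,.2],-20)"
```

```text
t: 13.67
tcp_pos: [0.4946, 0.0373, 0.052]
ee_rot: [-0.002, 0.912, 0.409, -0.005]
force: [1.4, 0.4, -0.8]
finger_gap: 0.0001
t 13.67 board tcp [-107.2   93.2   52. ] yaw 50.6 F [ 1.4  0.4 -0.8] ang-about-pivot 1.00
q 0.60 tx -7.1 ty -0.8 tz 2.0 spin -5.1
q 0.50 tx -13.8 ty -1.9 tz 2.1 spin -10.8
q 0.40 tx -20.6 ty -2.3 tz 2.1 spin -16.5
q 0.30 tx -27.4 ty -2.0 tz 2.2 spin -22.3
q 0.20 tx -34.1 ty -1.1 tz 2.2 spin -28.0
```

```bash

python3 -m handwheel '[{"tx":-7,"ty":-1,"tz":2,"spin":-5},{"tx":-14,"ty":-2,"tz":2,"spin":-11},{"tx":-21,"ty":-2,"tz":2,"spin":-16},{"tx":-27,"ty":-2,"tz":2,"spin":-22},{"tx":-31,"ty":-2,"tz":2,"spin":-25}]'
python3 -c "
from h import *
arc([.2,.15,.1,.05,0,-.05,-.1],-20)"
```

```text
t: 14.08
tcp_pos: [0.4734, 0.0164, 0.0516]
ee_rot: [-0.003, 0.801, 0.598, -0.003]
force: [0.4, 1.4, 0.7]
finger_gap: -0.0003
t 14.08 board tcp [-127.6   71.4   51.6] yaw 75.7 F [0.4 1.4 0.7] ang-about-pivot 0.56
q 0.20 tx -4.3 ty -1.1 tz 1.7 spin -2.8
q 0.15 tx -7.6 ty -1.8 tz 1.7 spin -5.7
q 0.10 tx -10.9 ty -2.4 tz 1.7 spin -8.5
q 0.05 tx -14.3 ty -2.8 tz 1.7 spin -11.4
q 0.00 tx -17.7 ty -3.1 tz 1.7 spin -14.3
q -0.05 tx -21.1 ty -3.2 tz 1.7 spin -17.1
q -0.10 tx -24.5 ty -3.1 tz 1.7 spin -20.0
```

```bash

python3 -m handwheel '[{"tx":-5,"ty":-1,"tz":1,"spin":-3},{"tx":-9,"ty":-2,"tz":1,"spin":-6},{"tx":-13,"ty":-3,"tz":1,"spin":-10},{"tx":-17,"ty":-3,"tz":1,"spin":-13},{"tx":-20,"ty":-3,"tz":1,"spin":-14}]'
python3 -c "
from h import *
arc([.1,.05,0,-.05],-20)"
```

```text
t: 14.5
tcp_pos: [0.4658, 0.0004, 0.0518]
ee_rot: [-0.003, 0.722, 0.692, -0.001]
force: [0.7, 11.6, -0.8]
finger_gap: -0.0
t 14.50 board tcp [-134.6   55.2   51.8] yaw 89.8 F [ 0.7 11.6 -0.8] ang-about-pivot 0.30
q 0.10 tx 6.2 ty 1.9 tz 1.8 spin 5.5
q 0.05 tx 3.1 ty 0.7 tz 1.8 spin 2.6
q 0.00 tx -0.2 ty -0.4 tz 1.8 spin -0.2
q -0.05 tx -3.4 ty -1.3 tz 1.8 spin -3.1
```

```bash

python3 -m handwheel '[{"tx":-3,"ty":0,"tz":1,"spin":0},{"tx":-6,"ty":0,"tz":1,"spin":0},{"tx":-9,"ty":0,"tz":1,"spin":0},{"tx":-11,"ty":0,"tz":1,"spin":0},{"tx":-11,"ty":0,"tz":1,"spin":0}]'
python3 -c "
from h import *
arc([.1,.05,0,-.05],-20)"
```

```text
t: 14.92
tcp_pos: [0.4658, 0.0002, 0.0519]
ee_rot: [-0.006, 0.721, 0.693, 0.004]
force: [-2.4, 19.2, 1.2]
finger_gap: 0.0001
t 14.92 board tcp [-134.6   55.    51.9] yaw 90.0 F [-2.4 19.2  1.2] ang-about-pivot 0.30
q 0.10 tx 6.4 ty 1.9 tz 2.0 spin 5.7
q 0.05 tx 3.2 ty 0.7 tz 2.0 spin 2.9
q 0.00 tx -0.0 ty -0.4 tz 1.9 spin 0.0
q -0.05 tx -3.3 ty -1.3 tz 1.9 spin -2.9
```

At the stop: 19 N, no motion, tip position matching q = 0. I back off and take the hand away.

```bash

python3 -m handwheel '[{"tx":8,"ty":0,"tz":1,"spin":0},{"tx":20,"ty":0,"tz":0,"spin":0},{"tx":28,"ty":0,"tz":-30,"spin":0},{"tx":28,"ty":0,"tz":-70,"spin":0},{"tx":28,"ty":0,"tz":-110,"spin":0}]'
python3 -c "
from h import *
gob(-33,-60,324,90)"
```

```text
t: 15.33
tcp_pos: [0.4658, 0.0269, 0.1632]
ee_rot: [-0.007, 0.721, 0.693, 0.003]
force: [0.2, -0.7, -0.5]
finger_gap: 0.0
tx -139.3 ty 101.7 tz -163.4 spin 0.0 | t 15.33 yaw 87.8 tcp [465.8  26.9 163.2] F [ 0.2 -0.7 -0.5] j7 -0.25
board tcp [-135.6   81.6  163.2]
```

```bash

python3 -m handwheel '[{"tx":0,"ty":0,"tz":-40,"spin":0},{"tx":-30,"ty":20,"tz":-75,"spin":0},{"tx":-139,"ty":101,"tz":-163,"spin":0},{"tx":-139,"ty":101,"tz":-163,"spin":0},{"tx":-139,"ty":101,"tz":-163,"spin":0}]'
python3 -m handwheel '[{"tx":-75,"ty":60,"tz":-60,"spin":0},{"tx":-75,"ty":60,"tz":-60,"spin":0},{"tx":-75,"ty":60,"tz":-60,"spin":0},{"tx":-75,"ty":60,"tz":-60,"spin":0},{"tx":-75,"ty":60,"tz":-60,"spin":0}]'
python3 - <<'E'
from h import *
import pickle
gob(-33,-60,324,90)
p=snap("wrist"); pickle.dump({k:p[k] for k in("frame","K","C")},open("w13.pkl","wb")); f=p["frame"].copy(); cv2.imwrite("pics/w13raw.png",f)
cs=np.array([proj(p,B(b)) for b in [(-165,120,18),(155,120,18),(-165,-120,18),(155,-120,18)]]); print(np.round(cs)); 
x0,y0=np.maximum(cs.min(0)-15,0).astype(int); x1,y1=(cs.max(0)+15).astype(int); print(x0,y0,x1,y1)
cv2.imwrite("pics/w13.png",cv2.resize(f[y0:y1,x0:x1],None,fx=2.2,fy=2.2,interpolation=cv2.INTER_CUBIC))
p=snap("top"); cv2.imwrite("pics/t13.png",p["frame"])
E
```

```text
t: 15.75
tcp_pos: [0.541, -0.0888, 0.3019]
ee_rot: [-0.005, 0.722, 0.692, 0.003]
force: [0.3, 0.0, -0.4]
finger_gap: -0.0
t: 16.17
tcp_pos: [0.5985, -0.1698, 0.3622]
ee_rot: [-0.004, 0.724, 0.69, 0.003]
force: [0.2, 1.3, -0.6]
finger_gap: 0.0002
tx 49.0 ty -38.1 tz 38.8 spin -0.5 | t 16.17 yaw 87.3 tcp [ 598.5 -169.8  362.2] F [ 0.2  1.3 -0.6] j7 0.08
board tcp [   4.8 -109.7  362.2]
[[178. -14.]
 [457. -17.]
 [201. 193.]
 [439. 191.]]
162 0 471 207
```

View pics/w13.png

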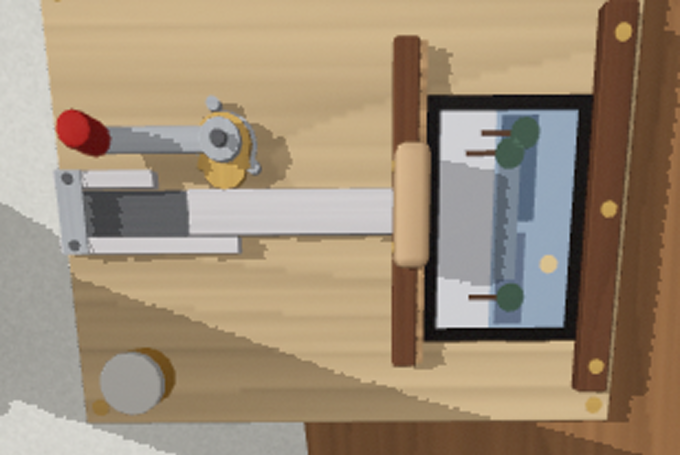

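View pics/t13.png

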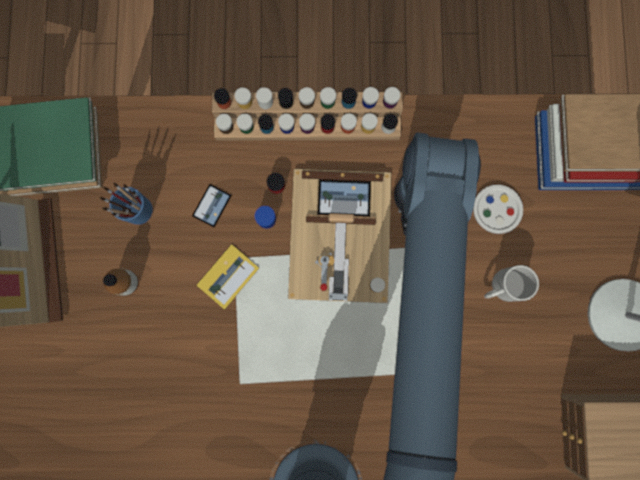

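The lever points straight back with the lobe on the tongue. The panel sits gap-free between cork and ledge, and the jars, mug and the rest are at the same pixels as at the start. One last numeric check.

```bash
python3 - <<'E'
from h import *
import pickle; p=pickle.load(open("w13.pkl","rb"))
c=lambda u:(u[0]/2.2+162-.3,u[1]/2.2-.3)
for n,u,z in [("post top",(71,129),.078),("pivot",(219,138),.046),("thumb rear",(395,205),.07),("barRL",(393,37),.032),("barRR",(392,365),.032),("panNL",(429,96),.024),("panNR",(424,340),.024),("panFR",(575,341),.024),("panFL",(592,97),.024)]:
    print(n,np.round(inv(ray(p,c(u),z)),1))
s=bot.state(); print(s["t"],np.round(s["force"],1),np.abs(s["qvel"]).max())
E
```

```text
post top [-135.7   35.4   78. ]
pivot [-69.6  35.4  46. ]
thumb rear [21.3  0.4 70. ]
barRL [21.4 84.2 32. ]
barRR [ 21.3 -83.7  32. ]
panNL [41.1 58.1 24. ]
panNR [ 40.3 -70.3  24. ]
panFR [128.9 -71.6  24. ]
panFL [128.8  56.8  24. ]
16.2667 [-0.2  0.9 -0.7] 0.028968370551113162
```

Cam is at 0.0 rad, the jaw is at about 69.5 mm, and the panel is square at its seat (40 to 129 mm). The arm is clear and at rest.

```bash
python3 -c "
from bench import bot
print(bot.finish_job())"
```

```text
the job is handed in; nothing more can be done
None
```

The panel is clamped square against the far ledge with the cam locked, and the job is handed in. No verdict was reported.

I used closed fingertips only, in the order you asked:
1. **Unlock:** I pushed the red post round to its stop at about 2.0 rad. At 14 N it moved no further.
2. **Push the jaw:** I pushed the jaw by its thumb block until the panel was tight on the ledge. At 11 N it moved no further.
3. **Lock:** I pushed the lever back to its stop. At 19 N it moved no further. I then took the hand away.

Last checks, at about 16.3 s on the robot's clock:
- **Cam:** about 0.0 rad, with the lever pointing straight back and the lobe on the tongue.
- **Jaw:** travel about 69.5 mm against 70 mm nominal, which is within what the cameras can measure.
- **Panel:** its edges are at board x of about 40 to 41 and 129 mm, square to about 0.4° and with no gap at the ledge.
- **Surroundings:** the jars and other items I could see stand where they did at the start. The final top picture had the hand rest hidden under the arm, so I did not check it at the end; I never worked near it at low height.

One problem on the way: two early move calls were refused because I left out a key. Nothing moved and there were no side effects.

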